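# Drip cup in, grill lid up to the cleaning mark

## Task

Get the contact grill ready for me to scrape its plates down: first take the one drip cup that fits the bay on the grill's side snugly and slide it fully home under the grease spout, standing flat on the worktop, and let go of it. Then raise the grill's lid by its handle to the orange cleaning mark on the hinge disc (55 degrees up from shut) and keep holding it there: the hinge will not stay up by itself, so finish while still holding the lid still at the mark. Leave the other two cups, the kitchen roll, the mug and the brush where they are.

Things in the scene. Friction and masses are not known exactly. Their poses are not given: they have to be found in the camera images.
- grill: Contact grill, steel and black, base 240 x 220 mm, 105 mm high when shut; fixed. Origin: centre of its footprint, on the worktop. x points from its front (handle, robot's side) to the hinge at the back, y to its left, z up. The shut lid's left side is at y = 108 mm; hinge discs reach y = 132 mm at x = 63 to 127 mm. The drip-cup bay is on its left side.
- bay_home (a point): Where the middle of the fitting cup's underside is when fully home in the bay (grill frame x -20, y 167, z 0 mm), its long axis along the grill's y. The bay's floor sheet is level with the worktop: the cup stands at z = 0. Its end stop is at y = 122 mm.
- bay_mouth (a point): Middle of the bay's open outer end (grill frame x -20, y 202, z 0 mm). The bay is two black guide fins, 5 mm thick, 10 mm high, 52.5 mm apart, along the grill's y from y = 108 to 178 mm, then flaring to a 70 mm wide mouth here. A cup is slid in towards the grill's -y.
- spout_tip (a point): Underside of the outer end of the grease spout (grill frame x -20, y 138, z 53 mm), a 28 mm wide chute that overhangs the inner 16 mm of the 48 mm high cup when that is home; so set the cup down farther out (its middle at y = 190 mm or more) and slide it in.
- grill_lid (a joint): Angle of the grill's lid in rad: 0 = shut, grows as the handle is lifted, 1.75 = fully open. The orange cleaning mark on the hinge disc is at 0.96 (55 degrees). The lid weighs about 0.9 kg, about 4 N at the handle, and falls shut when let go below about 1.4.
- lid_bar (a point): Middle of the lid's handle bar: a black round bar 16 mm thick, 140 mm free length between its two arms, parallel to the grill's y axis, 262 mm in front of the hinge line and (lid shut) 14 mm above it, 86 mm above the worktop. 37 mm are free between the bar and the lid's front edge, and nothing lies beneath or in front of the bar. The point turns with the lid.
- lid_hinge (a point): Middle of the lid's hinge line, 72 mm above the worktop, at x = 95 mm in the grill's frame; the hinge axis is the grill's y axis.
- drip_cup_narrow: Loose open black drip cup, 90 mm long (its x), 42 mm wide (its y), 48 mm high, walls 3 mm, rounded corners, 90 g. Origin: centre of its underside. Too narrow for the bay.
- drip_cup_medium: Loose open black drip cup, 90 mm long (its x), 50 mm wide (its y), 48 mm high, walls 3 mm, rounded corners, 90 g. Origin: centre of its underside. This width fits the bay. Both ends are alike.
- drip_cup_wide: Loose open black drip cup, 90 mm long (its x), 58 mm wide (its y), 48 mm high, walls 3 mm, rounded corners, 90 g. Origin: centre of its underside. Too wide for the bay.
- kitchen_roll: Bystander: roll of kitchen paper standing on end, 85 mm across, 208 mm high. Origin: centre of its underside.
- mug: Bystander: cream mug with a red inside, 86 mm across, 90 mm high. Origin: centre of its underside.
- brush: Bystander: wooden dish brush, 152 mm long, 46 mm high, lying on its bristles at the worktop edge in front of the sink. Origin: centre of its underside.

How it is judged:
By the outcome, as a careful person would: the job done as asked, in the order asked, and still so for the second after the job is handed in, while the arm keeps its last pose, push and grip.
It also fails if it takes over 62 s, if anything falls off the work surface, if the arm or the gripper's body presses on something with over 40 N, if the wrist force passes 120 N, or if a joint passes its speed limit or range.

## Robot

A 6-joint arm with a two-finger parallel gripper is mounted at the origin on a cart in front of the work surface, level with it; the furniture and walls round the work are solid. World frame = base frame: x ahead of the robot, y to its left, z up, the work surface at z = 0. Lengths are in mm, angles in rad, forces in N, time in s.
With the tool pointing down it reaches from about 150 to 775 mm from the base axis. Payload 6.1 kg.
Tool frame: the origin (TCP) lies at the very end of the fingers, on their centre line; the grasp point (between the pads) lies ctrl.grip_depth behind it (ctrl.grip_depth is the distance from the TCP to the grasp point, in mm); z points along the fingers, y is the line along which they close (so a half turn about z gives the same grasp; the last joint's range is limited). The gripper opens to 85 mm and grips with 20 to 120 N. Pads are 22 mm wide; open, the fingers measure 114 mm over their backs; the gripper's body (76 mm by 85 mm) begins 54 mm behind the grasp point. The pads swing forward as they close: fully open they stand 13 mm farther back than shut.
Start: joints at [1.196, 0.126, -0.04, 1.405, 0, 1.571], TCP at [192.188, 488.541, 204.095] pointing down, gripper open.
Joint ranges: [-2.72, 2.72], [-0.95, 1.95], [-1.27, 1.35], [-1.78, 2.02], [-1.46, 1.47], [-3.14, 3.14]. Speed limits (rad/s): [2.39, 2.39, 3.01, 3.14, 3.14, 3.14].

## Interface

Orientations are given as a unit quaternion [w, x, y, z].
In Python, from cell import ctrl, optics, ticket, nets gives the robot as it stands.
- The arm moves only by the shell command python3 -m jog 'ROWS'. ROWS is JSON, a list of rows, each an object with "claw": the opening in per cent of the stroke, from 0 (shut) to 100 (fully open); "delta_pos": the shift along the tool's x, y, z in units of 0.04 m (1.0 is 0.04 m), a list of three; "turn": the turn about the tool's z in units of 0.08 rad (1.0 is 0.08 rad). In form: [{"claw": claw, "delta_pos": [x, y, z], "turn": turn}, ...]. A call has 1 to 12 rows; each row shifts and turns the commanded pose from where the row before left it, along the tool's axes as they then stand; what a row does not reach is not made up. A row lasts 1/10 s, in which the tool goes at most 50 mm and 8.59 degrees, less where a joint would pass 70% of its speed; a pose out of reach is approached as far as the arm can. A call with a number of a shift or a turn outside -1 to 1 is refused whole. A call with a gripper value outside its range is refused whole. The fingers move at their own pace and stop on an object; the grip force is fixed at half the most. Time passes only in rows, so rows that do not move let the fingers close. It gives the time, the measured TCP pose, the force, the opening and the grip force at its end, in the units of the state.
- ctrl.get_obs(): the state, without advancing time (a new reading comes with each control period).
- optics.capture(name): name is "side" or "top" or "wrist"; returns a dict with "image" (420x560x3 uint8, blue, green, red), "mtx" (3x3 intrinsics, pixels), "rvec" (rotation vector, rad) and "tvec" (3), from world to camera coordinates, as OpenCV has them. Camera axes: x right, y down, z forward; pixel columns grow to the right and rows downward; lengths in mm; the calibration is good to about 2 mm. The wrist camera is an equidistant fisheye: a pixel r from the principal point sees the ray r / f radians off the axis. A picture is of the moment at which its call begins. There is no depth.
- ticket.job_done(): hands the job in; it is judged then, once.
Trained networks look in a picture, given as the dict that the camera call returned (one of the last four; its "shot" number tells which), for a name from the list of things; names that differ only in an ending like _2 or _b are one class to them, and where a whole thing is asked for, a point or a joint stands for the part that bears it (a point fixed in the world has none). Each returns a list of dicts, best first, with "score" (0 to 1); they miss things now and then, are a little off and sometimes report something else, mostly with a low value. They report only what shows in the picture. A call takes as long as a camera call.
- nets.spot_in(target, picture): "centre" ([column, row] in pixels, amid what is visible of it).
The state is a dict: "time": time; "q": joint angles; "qd": joint speeds; "tau": joint torques, N m; "eef_pos": TCP position; "ee_rot": TCP orientation; "contact_force": force on the tool from outside, world axes, zero at the start; "ft_torque": the same for the moment, N m; "opening": opening from 0.0 (shut) to 1.0 (fully open); "grip_force": force on a finger pad.
Only numpy, scipy, OpenCV 4.12 (cv2) and the standard library are available. Lean on these libraries where they do the work, as an engineer would, in place of code of your own. Each camera call takes 0.05 s, during which the arm holds its last target. There are 200 camera calls.

## Working session

There is one attempt and no reset: what is moved stays moved. The work goes in short steps, Python scripts to look and compute and a shell command to move; the robot and the scene stay as the last step left them, time stands still between calls to the robot, and variables do not carry over. Pictures are saved under pics/ and viewed, at most 10 in all, crops included, and the job is handed in when it is done.

```bash
ls; mkdir -p pics
cat > h.py <<'E'
import numpy as np, cv2
from cell import ctrl, optics, ticket, nets
from scipy.spatial.transform import Rotation as R
def cam(p):
    Rm=cv2.Rodrigues(np.array(p["rvec"],float))[0]; t=np.array(p["tvec"],float).ravel()
    return Rm,t,np.array(p["mtx"],float)
def ray(p,uv,fish=False):
    Rm,t,K=cam(p); x=(uv[0]-K[0,2])/K[0,0]; y=(uv[1]-K[1,2])/K[1,1]
    if fish:
        r=np.hypot(x,y); s=np.sinc(r/np.pi); d=np.array([x*s,y*s,np.cos(r)])
    else: d=np.array([x,y,1.])
    d=Rm.T@d; return -Rm.T@t, d/np.linalg.norm(d)
def atz(p,uv,z,fish=False):
    o,d=ray(p,uv,fish); return o+d*(z-o[2])/d[2]
def tri(rs):
    A=sum(np.eye(3)-np.outer(d,d) for o,d in rs); b=sum((np.eye(3)-np.outer(d,d))@o for o,d in rs)
    return np.linalg.solve(A,b)
def proj(p,X,fish=False):
    Rm,t,K=cam(p); c=Rm@np.array(X,float)+t
    if fish:
        r=np.hypot(c[0],c[1]); th=np.arctan2(r,c[2]); return np.array([K[0,0]*c[0]/r*th+K[0,2],K[1,1]*c[1]/r*th+K[1,2]])
    return np.array([K[0,0]*c[0]/c[2]+K[0,2],K[1,1]*c[1]/c[2]+K[1,2]])
E
cat > s1.py <<'E'
from h import *
import sys
np.set_printoptions(precision=1,suppress=True)
print(ctrl.grip_depth, ctrl.get_obs())
names="grill bay_home bay_mouth spout_tip lid_bar lid_hinge drip_cup_narrow drip_cup_medium drip_cup_wide kitchen_roll mug brush".split()
P={c:optics.capture(c) for c in("side","top","wrist")}
for c,p in P.items():
    cv2.imwrite(f"pics/a_{c}.png",p["image"]); print(c,[np.round(x,1) for x in (ray(p,(280,210))[0],ray(p,(280,210))[1])],p["mtx"][0][0])
    for n in names:
        r=nets.spot_in(n,p)[:3]
        print(c,n,[(np.round(a["centre"]),round(a["score"],2),atz(p,a["centre"],40,c=="wrist")[:2]) for a in r])
E
python3 s1.py
```

```text
pics
18.700000000000003 {'time': 0.0, 'q': array([ 1.2,  0.1, -0. ,  1.4, -0. ,  1.6]), 'qd': array([ 0., -0., -0.,  0.,  0.,  0.]), 'tau': array([ -0. , -43.6,  35.3,   0. ,   0. ,   0. ]), 'eef_pos': array([192. , 488.1, 203.3]), 'ee_rot': array([-0. ,  0.2,  1. , -0. ]), 'contact_force': array([-0.8, -0.5, -0.1]), 'ft_torque': array([ 0. ,  0. , -0.1]), 'grip_force': 0.0, 'opening': 0.9977624196077232}
side [array([-752. ,  391.4, 1383.5]), array([ 0.7, -0.2, -0.7])] 520.7051016443124
side grill [(array([295., 211.]), 0.92, array([549. ,  21.3])), (array([162., 274.]), 0.36, array([356.6, 515.8]))]
side bay_home [(array([298., 211.]), 0.93, array([545.5,  12.4]))]
side bay_mouth []
side spout_tip [(array([294., 212.]), 0.76, array([541.3,  25.1]))]
side lid_bar [(array([303., 207.]), 0.68, array([564.2, -12.2]))]
side lid_hinge [(array([298., 212.]), 0.7, array([540.7,  10.2]))]
side drip_cup_narrow [(array([216., 268.]), 0.91, array([346.7, 340.3]))]
side drip_cup_medium [(array([251., 255.]), 0.73, array([377.5, 215.4])), (array([165., 273.]), 0.46, array([359.5, 506. ]))]
side 
[... 1328 characters left out ...]
.]), 0.57, array([509.2,  27.8]))]
wrist bay_home [(array([125., 413.]), 0.96, array([495.8,  45.2]))]
wrist bay_mouth [(array([122., 413.]), 0.69, array([493.6,  36.8])), (array([133., 388.]), 0.5, array([430.3, 119.2]))]
wrist spout_tip [(array([123., 418.]), 0.69, array([510.1,  25.3]))]
wrist lid_bar []
wrist lid_hinge [(array([125., 415.]), 0.96, array([501. ,  39.7]))]
wrist drip_cup_narrow [(array([221., 332.]), 0.67, array([354.3, 335.7]))]
wrist drip_cup_medium [(array([184., 344.]), 0.39, array([359.1, 272.3]))]
wrist drip_cup_wide [(array([134., 388.]), 0.93, array([430.5, 121. ]))]
wrist kitchen_roll []
wrist mug []
wrist brush [(array([334., 306.]), 0.69, array([366.2, 489. ]))]
```

Run:
```python
import cv2
t=cv2.imread("pics/a_top.png")[110:310,180:440]; s=cv2.imread("pics/a_side.png")[130:300,190:420]
cv2.imwrite("pics/t1.png",cv2.resize(t,(780,600),interpolation=cv2.INTER_CUBIC)); cv2.imwrite("pics/s1.png",cv2.resize(s,(780,576),interpolation=cv2.INTER_CUBIC))
```

```text
(no output)
```

View pics/t1.png

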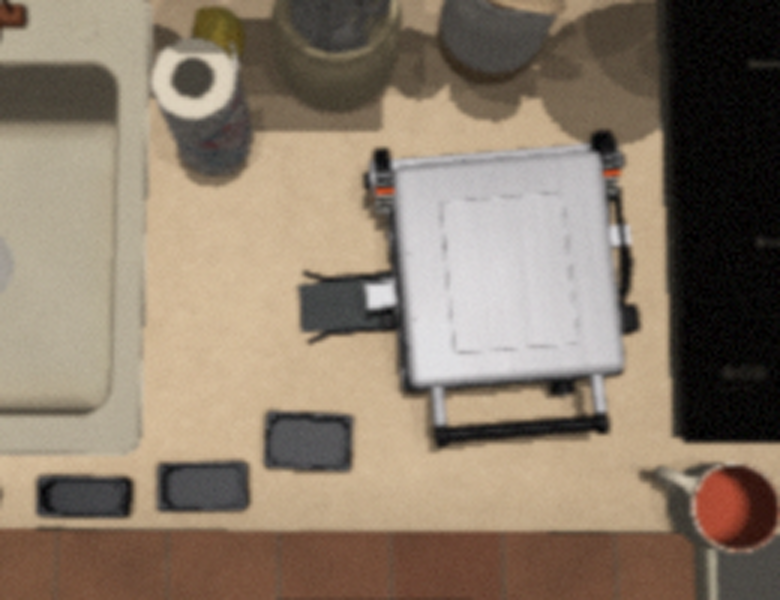

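View pics/s1.png

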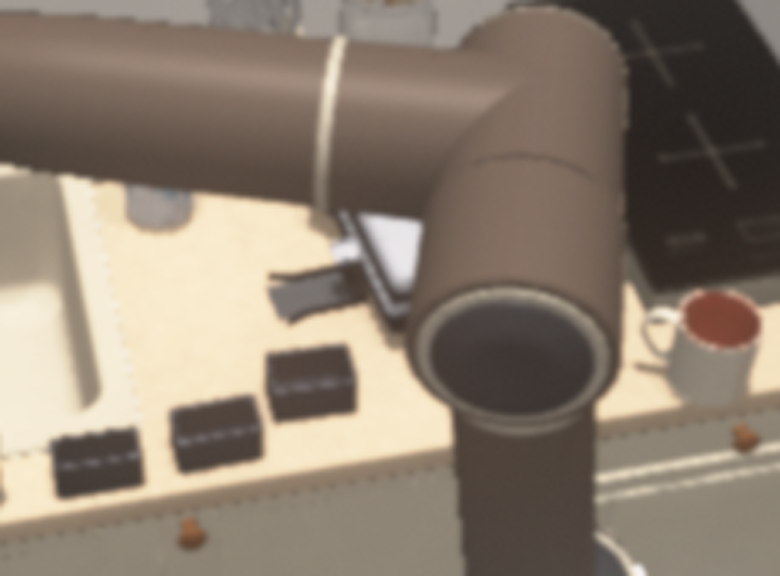

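The top view shows the three cups at (208,275), (248,272) and (283,257). The middle one (248,272) has the medium width. The bay opens left at about (280,212), and the bar runs from (326,255) to (382,251). The side view agrees, but the arm hides the grill. Next I estimate the poses.

```bash
cat > s2.py <<'E'
from h import *
np.set_printoptions(precision=1,suppress=True)
p=optics.capture("top")
f=lambda u,v,z:atz(p,(180+u/3,110+v/3),z)
for n,u,v,z in [("barL",437,436,86),("barR",607,424,86),("discL",380,190,72),("discR",612,172,72),("lidFL",408,388,100),("lidFR",622,370,100),("lidBL",395,165,100),("lidBR",602,150,100),("finA",305,275,10),("finB",310,340,10),("sheet0",300,285,0),("sheet1",303,331,0),("spout",367,296,60),("cup TL",160,465,48),("cup BR",248,509,48),("cup TR",246,463,48),("cup BL",160,510,48)]:
    print(n,f(u,v,z)[:2])
o=ctrl.get_obs(); print(R.from_quat(np.roll(o["ee_rot"],-1)).as_matrix(),o["eef_pos"])
w=optics.capture("wrist"); Rm,t,K=cam(w); T=R.from_quat(np.roll(o["ee_rot"],-1)).as_matrix()
print("cam in tool",T.T@(-Rm.T@t-o["eef_pos"]), T.T@Rm.T)
E
python3 s2.py
```

```text
barL [426.  -27.8]
barR [ 438.4 -193. ]
discL [674.6  26.3]
discR [ 693.5 -208.7]
lidFL [471.7   1.1]
lidFR [ 489.9 -205.6]
lidBL [693.2  12.6]
lidBR [ 708.6 -192.6]
finA [597.4 103.2]
finB [528.2  97.5]
sheet0 [588.3 108.6]
sheet1 [538.9 105.2]
spout [567.6  39.2]
cup TL [396.8 247.4]
cup BR [353.6 158.2]
cup TR [399.2 160.7]
cup BL [352.1 246.4]
[[-0.9  0.4  0. ]
 [ 0.4  0.9  0. ]
 [-0.   0.  -1. ]] [192.2 488.5 204.1]
cam in tool [  80.2    0.2 -169.8] [[-0.  -0.9 -0.3]
 [ 1.  -0.  -0. ]
 [ 0.  -0.3  0.9]]
```

```bash
python3 -m jog '[{"claw":100,"delta_pos":[-0.86,-0.62,0],"turn":0},{"claw":100,"delta_pos":[-0.86,-0.62,0],"turn":0},{"claw":100,"delta_pos":[-0.86,-0.62,0],"turn":0},{"claw":100,"delta_pos":[-0.86,-0.62,0],"turn":0},{"claw":100,"delta_pos":[-0.86,-0.62,0],"turn":0},{"claw":100,"delta_pos":[-0.86,-0.62,0],"turn":0},{"claw":100,"delta_pos":[-0.86,-0.62,0],"turn":0},{"claw":100,"delta_pos":[-0.86,-0.62,0],"turn":0}]' && python3 -m jog '[{"claw":100,"delta_pos":[0,0,0],"turn":1},{"claw":100,"delta_pos":[0,0,0],"turn":1},{"claw":100,"delta_pos":[0,0,0],"turn":1},{"claw":100,"delta_pos":[0,0,0],"turn":1},{"claw":100,"delta_pos":[0,0,0],"turn":1},{"claw":100,"delta_pos":[0,0,0],"turn":1},{"claw":100,"delta_pos":[0,0,0],"turn":1},{"claw":100,"delta_pos":[0,0,0],"turn":1},{"claw":100,"delta_pos":[0,0,0],"turn":1},{"claw":100,"delta_pos":[0,0,0],"turn":1},{"claw":100,"delta_pos":[0,0,0],"turn":1},{"claw":100,"delta_pos":[0,0,0],"turn":1}]' && python3 -m jog '[{"claw":100,"delta_pos":[0,0,0],"turn":1},{"claw":100,"delta_pos":[0,0,0],"turn":1},{"claw":100,"delta_pos":[0,0,0],"turn":0.6},{"claw":100,"delta_pos":[0,0,0],"turn":0}]'
cat > s3.py <<'E'
from h import *
import sys
np.set_printoptions(precision=3,suppress=True)
o=ctrl.get_obs(); T=R.from_quat(np.roll(o["ee_rot"],-1)).as_matrix()
print("t",o["time"],"tcp",o["eef_pos"],"ytool deg",np.degrees(np.arctan2(T[1,1],T[0,1])),"F",o["contact_force"],"op",o["opening"],"gf",o["grip_force"],"q",o["q"])
if len(sys.argv)>1:
    w=optics.capture("wrist"); cv2.imwrite(f"pics/{sys.argv[1]}.png",w["image"])
    np.savez(f"pics/{sys.argv[1]}.npz",mtx=w["mtx"],rvec=w["rvec"],tvec=w["tvec"])
    for n in sys.argv[2:]:
        for a in nets.spot_in(n,w)[:2]: print(n,a["centre"],a["score"],atz(w,a["centre"],48,True))
E
python3 s3.py b1 drip_cup_medium bay_home spout_tip
```

```text
time: 2.85
eef_pos: [376.3, 201.6, 204.4]
ee_rot: [0.0, 0.186, 0.983, 0.0]
contact_force: [0.6, 0.9, 0.4]
opening: 0.997
grip_force: 0.0
time: 4.05
eef_pos: [375.6, 203.2, 204.2]
ee_rot: [0.0, 0.62, 0.784, 0.0]
contact_force: [0.5, -0.1, -0.6]
opening: 0.997
grip_force: 0.0
time: 4.45
eef_pos: [375.6, 203.2, 204.1]
ee_rot: [0.0, 0.697, 0.717, 0.0]
contact_force: [-1.0, 0.4, -0.6]
opening: 1.002
grip_force: 0.0
t 4.45 tcp [375.645 203.17  204.132] ytool deg 1.6003259549783075 F [-0.992  0.363 -0.593] op 1.0017730139314973 gf 0.0 q [ 0.496 -0.059 -0.232  1.398  0.     2.039]
drip_cup_medium [279.6, 175.8] 0.82 [373.606 209.961  48.   ]
drip_cup_medium [428.0, 382.8] 0.68 [ 621.726 -117.536   48.   ]
bay_home [431.8, 311.6] 0.62 [581.978  33.984  48.   ]
bay_home [273.5, 56.7] 0.2 [364.466 330.766  48.   ]
spout_tip [433.6, 316.4] 0.55 [587.264  25.332  48.   ]
```

View pics/b1.png

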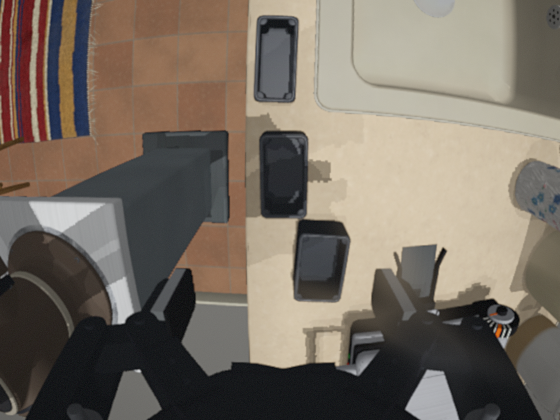

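The wrist view shows narrow, medium and wide cups from top to bottom. The medium rim spans columns 261–307 and rows 132–217. The bay is at (420,270).

Run:
```python
from h import *
np.set_printoptions(precision=1,suppress=True)
p=dict(np.load("pics/b1.npz"))
for uv in [(261,132),(307,133),(307,216),(262,217)]: print(atz(p,uv,48,True))
top=optics.capture("top")
for n,z in(("drip_cup_medium",40),):
  a=nets.spot_in(n,top)[0]; print(a, atz(top,a["centre"],z), "tri", tri([ray(top,a["centre"]),ray(p,(283.5,174.5),True)]))
```

```text
[353.9 254.6  48. ]
[399.9 254.9  48. ]
[403.9 166.9  48. ]
[355.9 164.4  48. ]
{'centre': [256.1, 272.8], 'score': 0.57} [373.7 178.9  40. ] tri [375.4 187.3 -58.3]
```

```bash
python3 -m jog '[{"claw":100,"delta_pos":[0.2,0.02,0.7],"turn":0},{"claw":100,"delta_pos":[0.18,0.02,0.8],"turn":0},{"claw":100,"delta_pos":[0,0,0.8],"turn":0},{"claw":100,"delta_pos":[0,0,0.8],"turn":0},{"claw":100,"delta_pos":[0,0,0.8],"turn":0},{"claw":100,"delta_pos":[0,0,0.5],"turn":0},{"claw":100,"delta_pos":[0,0,0.3],"turn":0},{"claw":100,"delta_pos":[0,0,0],"turn":0},{"claw":100,"delta_pos":[0,0,0],"turn":0}]' && python3 -m jog '[{"claw":30,"delta_pos":[0,0,0],"turn":0},{"claw":30,"delta_pos":[0,0,0],"turn":0},{"claw":30,"delta_pos":[0,0,0],"turn":0},{"claw":30,"delta_pos":[0,0,0],"turn":0},{"claw":30,"delta_pos":[0,0,0],"turn":0},{"claw":30,"delta_pos":[0,0,0],"turn":0},{"claw":30,"delta_pos":[0,0,0],"turn":0},{"claw":30,"delta_pos":[0,0,0],"turn":0}]'; python3 s3.py b2 drip_cup_medium
```

```text
time: 5.65
eef_pos: [377.3, 218.7, 16.8]
ee_rot: [0.0, 0.697, 0.717, 0.0]
contact_force: [0.1, 0.5, 0.0]
opening: 1.001
grip_force: 0.0
time: 6.45
eef_pos: [381.4, 220.0, 19.4]
ee_rot: [0.002, 0.697, 0.717, 0.004]
contact_force: [6.8, -0.8, 10.8]
opening: 0.3
grip_force: 5.6
t 6.45 tcp [381.354 219.968  19.373] ytool deg 1.580188960781371 F [ 6.831 -0.776 10.834] op 0.30014642786962537 gf 5.588135719299316 q [ 0.525  0.03  -0.558  0.973 -0.002  2.068]
drip_cup_medium [272.6, 249.4] 0.55 [377.36  232.795  48.   ]
```

View pics/b2.png

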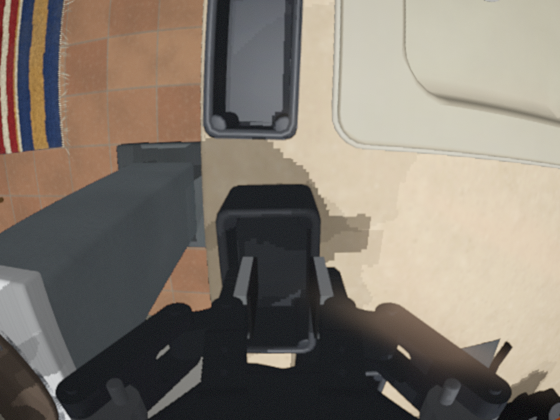

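Run:
```python
import cv2
t=cv2.imread("pics/b2.png")[170:370,160:420]
t=cv2.convertScaleAbs(cv2.resize(t,(780,600),interpolation=cv2.INTER_CUBIC),alpha=2,beta=20)
cv2.imwrite("pics/b2c.png",t)
```

```text
(no output)
```

View pics/b2c.png

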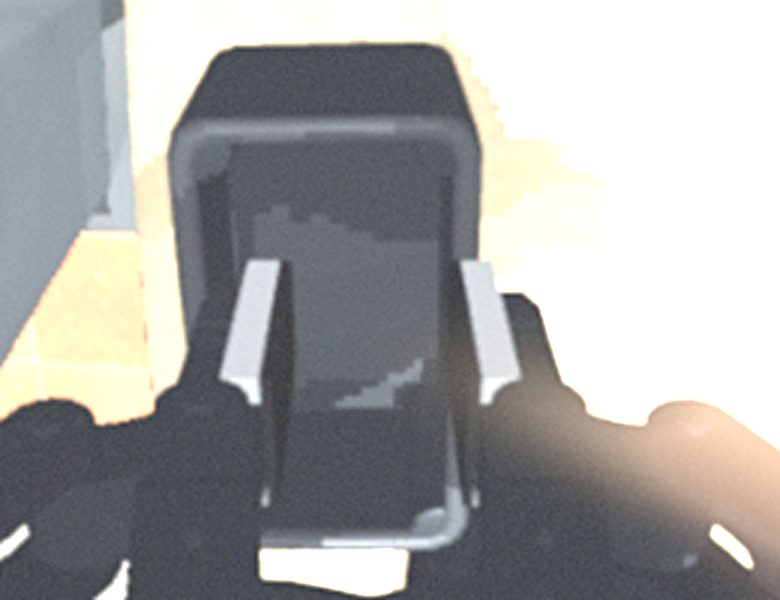

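The wrist crop shows the pads only about 25–30 mm apart: the right pad is outside the wall and the left one seems to be inside the cup. I check from outside with a composite.

Run:
```python
from h import *
a=optics.capture("side"); b=optics.capture("top")
u=proj(a,(377,212,30)).astype(int); v=proj(b,(377,212,30)).astype(int); print(u,v)
f=lambda im,c,w:cv2.resize(im[max(0,c[1]-w):c[1]+w,max(0,c[0]-w):c[0]+w],(400,500),interpolation=cv2.INTER_CUBIC)
cv2.imwrite("pics/c1.png",cv2.convertScaleAbs(np.hstack([f(a["image"],u,55),f(b["image"],v,50)]),alpha=1.5,beta=10))
```

```text
[252 256] [245 271]
```

View pics/c1.png

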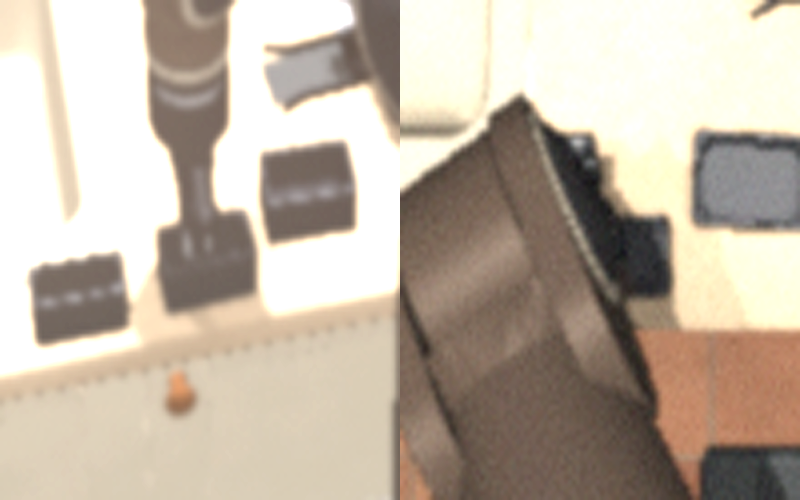

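```bash
python3 -m jog '[{"claw":30,"delta_pos":[0,0,-0.2],"turn":0},{"claw":30,"delta_pos":[0,0,-0.2],"turn":0},{"claw":30,"delta_pos":[0,0,0],"turn":0}]'; python3 -m jog '[{"claw":30,"delta_pos":[0,0,-0.25],"turn":0},{"claw":30,"delta_pos":[0,0,-0.25],"turn":0},{"claw":30,"delta_pos":[0,0,0],"turn":0}]'; python3 s3.py d1 drip_cup_medium
python3 - <<'E'
from h import *
a=optics.capture("side"); u=[252,256]
w=cv2.imread("pics/d1.png")[150:370,160:380]
f=lambda im,c,w:cv2.resize(im[c[1]-w:c[1]+w,c[0]-w:c[0]+w],(400,500),interpolation=cv2.INTER_CUBIC)
cv2.imwrite("pics/d2.png",cv2.convertScaleAbs(np.hstack([f(a["image"],u,45),cv2.resize(w,(400,500))]),alpha=1.6,beta=10))
E
```

```text
time: 6.95
eef_pos: [377.2, 218.7, 33.2]
ee_rot: [0.0, 0.697, 0.717, 0.001]
contact_force: [0.1, -0.6, -0.4]
opening: 0.303
grip_force: 0.0
time: 7.25
eef_pos: [377.7, 218.9, 53.6]
ee_rot: [0.0, 0.697, 0.717, 0.001]
contact_force: [1.1, -0.8, -0.4]
opening: 0.299
grip_force: 0.0
t 7.25 tcp [377.655 218.919  53.643] ytool deg 1.6066730939689837 F [ 1.089 -0.841 -0.378] op 0.2987583945482845 gf 0.0 q [ 0.525  0.005 -0.504  1.06   0.     2.068]
drip_cup_medium [276.5, 234.8] 0.89 [375.313 224.798  48.   ]
```

View pics/d2.png

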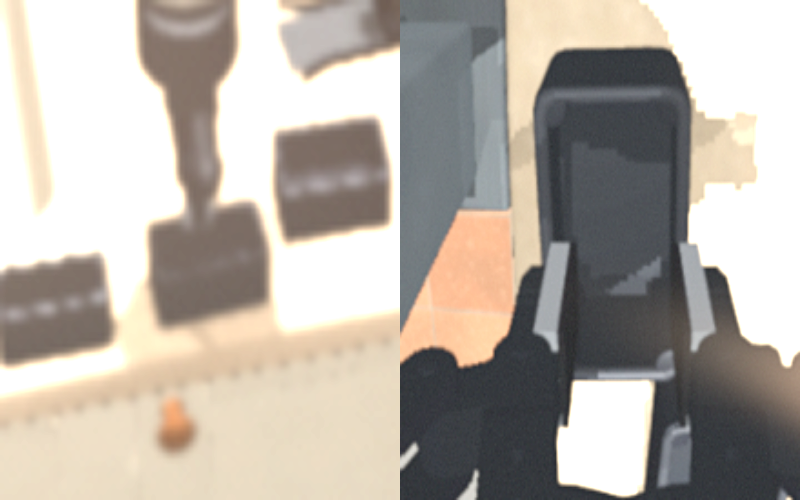

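The fingers were not round the cup. It stands upright and unmoved at about (377,210), and the gap seen between the pads is larger than 25 mm. I work out where the fingertips are from the pad ends at (249,258) and (315,258).

Run:
```python
from h import *
np.set_printoptions(precision=1,suppress=True)
Tm=None
for nm,pts,tcp in (("d1",[(249,258),(240,298),(256,258),(315.5,258),(309,258)],(377.7,218.9,53.6)),("b1",[(185,270),(195,280),(375,270),(390,272)],(375.6,203.2,204.1)),("b2",[(243,256),(253,256),(314,256),(324,256)],(381.4,220,19.4))):
    p=dict(np.load(f"pics/{nm}.npz")); a=np.radians(1.6); T=np.array([[-np.sin(a),np.cos(a),0],[np.cos(a),np.sin(a),0],[0,0,-1]]).T
    for uv in pts:
        o,d=ray(p,uv,True); o=T.T@(o-tcp); d=T.T@d
        print(nm,uv,"cam",o,"at toolx=11:",o+d*(11-o[0])/d[0])
# rim height by two wrist views: near rim corners
A=dict(np.load("pics/b1.npz"));B=dict(np.load("pics/d1.npz"))
print(tri([ray(A,a,True) for a in [(284,216)]]+[ray(B,(282,316),True)]))
```

```text
d1 (249, 258) cam [  81.3    1.3 -170. ] at toolx=11: [ 11.  -14.5 -34. ]
d1 (240, 298) cam [  81.3    1.3 -170. ] at toolx=11: [ 11.  -14.9 -67.5]
d1 (256, 258) cam [  81.3    1.3 -170. ] at toolx=11: [ 11.  -11.2 -33.9]
d1 (315.5, 258) cam [  81.3    1.3 -170. ] at toolx=11: [ 11.   16.8 -34. ]
d1 (309, 258) cam [  81.3    1.3 -170. ] at toolx=11: [ 11.   13.7 -34. ]
b1 (185, 270) cam [  81.4    1.7 -169.9] at toolx=11: [ 11.  -42.  -47.1]
b1 (195, 280) cam [  81.4    1.7 -169.9] at toolx=11: [ 11.  -35.3 -55.3]
b1 (375, 270) cam [  81.4    1.7 -169.9] at toolx=11: [ 11.   42.6 -46.9]
b1 (390, 272) cam [  81.4    1.7 -169.9] at toolx=11: [ 11.   49.1 -49.2]
b2 (243, 256) cam [  81.     0.1 -170. ] at toolx=11: [ 11.  -17.8 -32. ]
b2 (253, 256) cam [  81.     0.1 -170. ] at toolx=11: [ 11.  -13.  -31.9]
b2 (314, 256) cam [  81.     0.1 -170. ] at toolx=11: [ 11.   16.  -32.2]
b2 (324, 256) cam [  81.     0.1 -170. ] at toolx=11: [ 11.   20.8 -32.4]
[379.7 167.   50.1]
```

The tips really end about 30–45 mm short of the reported TCP. That fits both the picture and the contact: they sat on the 48 mm rim with the TCP at z=19. So I go about 33 mm lower, checking force.

```bash
python3 -m jog '[{"claw":100,"delta_pos":[0,0,0],"turn":0},{"claw":100,"delta_pos":[0,0,0],"turn":0},{"claw":100,"delta_pos":[0,0,0],"turn":0},{"claw":100,"delta_pos":[0.05,0,0],"turn":0},{"claw":100,"delta_pos":[0,0,0.5],"turn":0},{"claw":100,"delta_pos":[0,0,0.5],"turn":0},{"claw":100,"delta_pos":[0,0,0.3],"turn":0},{"claw":100,"delta_pos":[0,0,0],"turn":0}]' && python3 -m jog '[{"claw":100,"delta_pos":[0,0,0.2],"turn":0},{"claw":100,"delta_pos":[0,0,0.2],"turn":0},{"claw":100,"delta_pos":[0,0,0],"turn":0}]'
```

```text
time: 8.2
eef_pos: [375.5, 219.7, -1.4]
ee_rot: [-0.0, 0.697, 0.717, -0.002]
contact_force: [0.2, 0.1, 0.1]
opening: 1.002
grip_force: 0.0
time: 8.5
eef_pos: [376.4, 220.2, -16.6]
ee_rot: [-0.0, 0.697, 0.717, -0.0]
contact_force: [0.5, -0.0, -0.9]
opening: 0.997
grip_force: 0.0
```

Below z=0 and free of contact, so the tip offset is confirmed. Closing.

```bash
python3 -m jog '[{"claw":30,"delta_pos":[0,0,0],"turn":0},{"claw":30,"delta_pos":[0,0,0],"turn":0},{"claw":30,"delta_pos":[0,0,0],"turn":0},{"claw":30,"delta_pos":[0,0,0],"turn":0},{"claw":30,"delta_pos":[0,0,0],"turn":0},{"claw":30,"delta_pos":[0,0,0],"turn":0},{"claw":30,"delta_pos":[0,0,0],"turn":0}]' && python3 -m jog '[{"claw":30,"delta_pos":[0,0,-0.2],"turn":0},{"claw":30,"delta_pos":[0,0,-0.4],"turn":0},{"claw":30,"delta_pos":[0,0,-0.4],"turn":0},{"claw":30,"delta_pos":[0,0,0],"turn":0}]'; python3 s3.py e1 drip_cup_medium
```

```text
time: 9.2
eef_pos: [377.3, 220.7, -15.3]
ee_rot: [0.0, 0.697, 0.717, 0.001]
contact_force: [-0.1, 0.5, 6.3]
opening: 0.579
grip_force: 62.7
time: 9.6
eef_pos: [377.9, 221.0, 25.9]
ee_rot: [0.0, 0.697, 0.717, 0.001]
contact_force: [0.2, 1.0, -1.2]
opening: 0.577
grip_force: 62.1
t 9.6 tcp [377.882 221.044  25.939] ytool deg 1.6013410785049516 F [ 0.191  1.015 -1.157] op 0.5772541073814783 gf 62.082592248916626 q [ 0.529  0.026 -0.547  0.995 -0.     2.072]
drip_cup_medium [532.7, 394.6] 0.65 [633.817  62.853  48.   ]
```

```bash
python3 -m jog '[{"claw":30,"delta_pos":[0,0.7,-0.3],"turn":0},{"claw":30,"delta_pos":[0,0.8,0],"turn":0},{"claw":30,"delta_pos":[-0.2,0.9,0],"turn":0},{"claw":30,"delta_pos":[-0.4,0.8,0],"turn":0},{"claw":30,"delta_pos":[-0.4,0.8,0],"turn":-0.3},{"claw":30,"delta_pos":[-0.3,0.54,0],"turn":-0.33},{"claw":30,"delta_pos":[0,0,0],"turn":0},{"claw":30,"delta_pos":[0,0,0],"turn":0}]'; python3 s3.py f1 bay_mouth spout_tip
```

```text
time: 10.5
eef_pos: [559.2, 173.5, 34.5]
ee_rot: [-0.001, 0.679, 0.734, -0.001]
contact_force: [0.2, -0.4, -0.4]
opening: 0.575
grip_force: 62.5
t 10.5 tcp [559.214 173.501  34.544] ytool deg 4.419960665548045 F [ 0.224 -0.44  -0.422] op 0.5747276688672818 gf 62.54322052001953 q [ 0.301  0.292 -0.21   1.072  0.     1.794]
bay_mouth [410.6, 402.8] 0.58 [675.157  43.594  48.   ]
spout_tip [410.8, 405.1] 0.67 [676.532  40.176  48.   ]
```

View pics/f1.png

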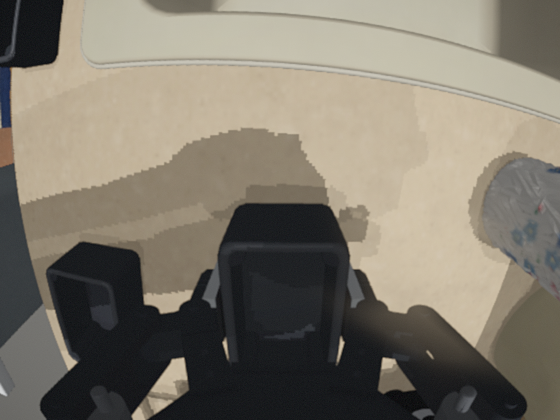

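The cup sits square in the grip, centred near column 283, and the bay is hidden below the gripper. I check the bay from the earlier pictures: sheet corners (403,247) and (436,244) and fin tip (445,250) in b1, then fit the grill pose.

```bash
cat > fit.py <<'E'
from h import *
from scipy.optimize import least_squares
np.set_printoptions(precision=2,suppress=True)
p=optics.capture("top"); b=dict(np.load("pics/b1.npz"))
g=lambda u,v:(180+u/3,110+v/3)
obs=[(p,0,g(305,275),(15,202,10)),(p,0,g(310,340),(-55,202,10)),(p,0,g(437,430),(-167,82,86)),(p,0,g(607,420),(-167,-82,86)),(p,0,g(380,190),(95,120,86)),(p,0,g(612,172),(95,-120,86)),(p,0,g(367,296),(-20,138,58)),(b,1,(445,250),(15,202,10))]
def res(x,full=0):
    c,s=np.cos(x[2]),np.sin(x[2]); r=[]
    for q,f,uv,(X,Y,Z) in obs:
        w=(x[0]+c*X-s*Y,x[1]+s*X+c*Y,Z); r.append(atz(q,uv,Z,bool(f))[:2]-w[:2])
    return np.array(r) if full else np.ravel(r)
s=least_squares(res,[598,-99,.078],loss="soft_l1",f_scale=3)
print(s.x[:2],np.degrees(s.x[2])); print(res(s.x,1))
c,sn=np.cos(s.x[2]),np.sin(s.x[2])
for n,(X,Y) in dict(mouth=(-20,202),home=(-20,167),set=(-20,212),bar=(-167,0)).items(): print(n,s.x[0]+c*X-sn*Y,s.x[1]+sn*X+c*Y)
for uv in ((403,247),(436,244)): print(atz(b,uv,0,True))
E
python3 fit.py
```

```text
[599.02 -97.43] 4.519060024605607
[[ -0.62  -1.95]
 [ -0.11  -2.07]
 [  5.76   0.98]
 [  3.29  -0.79]
 [-13.05  -2.79]
 [-13.31   4.34]
 [ -0.29   0.6 ]
 [  2.66   3.12]]
mouth 563.1637260045921 102.36228455145738
home 565.921401417568 67.47109330901529
set 562.3758187437419 112.33119633501227
bar 432.53644945551036 -110.59197021085006
[540.14 108.64   0.  ]
[589.93 112.8    0.  ]
```

```bash
python3 -m jog '[{"claw":30,"delta_pos":[-0.5,0,0],"turn":0},{"claw":30,"delta_pos":[-0.5,0,0],"turn":0},{"claw":30,"delta_pos":[-0.25,-0.02,0],"turn":0},{"claw":30,"delta_pos":[0,0,0.4],"turn":0},{"claw":30,"delta_pos":[0,0,0.4],"turn":0},{"claw":30,"delta_pos":[0,0,0.3],"turn":0},{"claw":30,"delta_pos":[0,0,0],"turn":0},{"claw":30,"delta_pos":[0,0,0],"turn":0}]' && python3 -m jog '[{"claw":30,"delta_pos":[0,0,0.08],"turn":0},{"claw":30,"delta_pos":[0,0,0.06],"turn":0},{"claw":30,"delta_pos":[0,0,0],"turn":0}]'; python3 s3.py
```

```text
time: 11.5
eef_pos: [562.9, 124.4, -7.8]
ee_rot: [-0.0, 0.679, 0.734, -0.0]
contact_force: [-0.1, 0.4, -0.9]
opening: 0.58
grip_force: 62.5
time: 11.8
eef_pos: [563.2, 124.2, -13.5]
ee_rot: [0.0, 0.679, 0.734, 0.0]
contact_force: [-1.1, 0.8, 0.5]
opening: 0.576
grip_force: 62.4
t 11.8 tcp [563.207 124.191 -13.487] ytool deg 4.496025754611007 F [-1.081  0.784  0.485] op 0.5756489752438709 gf 62.42454171180725 q [ 0.217  0.307 -0.301  0.962 -0.     1.709]
```

```bash
python3 -m jog '[{"claw":30,"delta_pos":[-0.25,0,0.02],"turn":0},{"claw":30,"delta_pos":[-0.25,0,0],"turn":0},{"claw":30,"delta_pos":[0,0,0],"turn":0}]' && python3 -m jog '[{"claw":30,"delta_pos":[-0.2,0,0],"turn":0},{"claw":30,"delta_pos":[0,0,0],"turn":0}]' && python3 -m jog '[{"claw":30,"delta_pos":[-0.2,0,0],"turn":0},{"claw":30,"delta_pos":[0,0,0],"turn":0}]'
```

```text
time: 12.1
eef_pos: [564.8, 102.6, -14.2]
ee_rot: [0.0, 0.679, 0.734, -0.0]
contact_force: [0.2, 0.7, -0.8]
opening: 0.576
grip_force: 62.4
time: 12.3
eef_pos: [565.4, 95.2, -14.2]
ee_rot: [0.0, 0.679, 0.734, -0.0]
contact_force: [-0.1, 0.4, -1.3]
opening: 0.574
grip_force: 62.4
time: 12.5
eef_pos: [566.0, 87.4, -14.3]
ee_rot: [0.0, 0.679, 0.734, -0.0]
contact_force: [0.1, 0.1, 0.1]
opening: 0.581
grip_force: 62.4
```

```bash
python3 -m jog '[{"claw":30,"delta_pos":[-0.12,0,0],"turn":0},{"claw":30,"delta_pos":[0,0,0],"turn":0}]' && python3 -m jog '[{"claw":30,"delta_pos":[-0.12,0,0],"turn":0},{"claw":30,"delta_pos":[0,0,0],"turn":0}]'&& python3 -m jog '[{"claw":30,"delta_pos":[-0.1,0,0],"turn":0},{"claw":30,"delta_pos":[0,0,0],"turn":0}]'
```

```text
time: 12.7
eef_pos: [566.3, 83.6, -14.2]
ee_rot: [-0.0, 0.679, 0.734, 0.0]
contact_force: [-0.6, 2.8, -1.1]
opening: 0.576
grip_force: 62.4
time: 12.9
eef_pos: [566.2, 83.5, -13.6]
ee_rot: [-0.004, 0.678, 0.735, 0.004]
contact_force: [-4.5, 17.8, 3.1]
opening: 0.58
grip_force: 62.7
time: 13.1
eef_pos: [566.1, 83.6, -13.1]
ee_rot: [-0.007, 0.677, 0.736, 0.006]
contact_force: [-6.4, 31.4, 6.7]
opening: 0.58
grip_force: 63.0
```

```bash
python3 -m jog '[{"claw":30,"delta_pos":[0.16,0,0],"turn":0},{"claw":30,"delta_pos":[0,0,0],"turn":0}]'; python3 s3.py g1
python3 - <<'E'
from h import *
np.set_printoptions(precision=1,suppress=True)
p=dict(np.load("pics/f1.npz")); a=np.radians(4.42); T=np.array([[-np.sin(a),np.cos(a),0],[np.cos(a),np.sin(a),0],[0,0,-1]]).T; tcp=np.array([559.2,173.5,34.5])
for n,uv,z in (("rimL",(222,245),98),("rimMid",(283,243),98),("rimR",(348,245),98),("baseL",(238,206),50),("baseM",(283,204),50),("baseR",(330,206),50)):
    print(n,T.T@(atz(p,uv,z,True)-tcp))
s=optics.capture("side"); t=optics.capture("top")
u=proj(s,(566,80,30)).astype(int); v=proj(t,(566,80,30)).astype(int)
f=lambda im,c,w:cv2.resize(im[c[1]-w:c[1]+w,c[0]-w:c[0]+w],(266,400),interpolation=cv2.INTER_CUBIC)
w=cv2.resize(cv2.imread("pics/g1.png"),(533,400))
cv2.imwrite("pics/g2.png",cv2.convertScaleAbs(np.hstack([f(s["image"],u,40),w]),alpha=1.6,beta=10))
E
```

```text
time: 13.3
eef_pos: [566.3, 83.5, -14.0]
ee_rot: [-0.001, 0.678, 0.735, 0.001]
contact_force: [-3.0, 9.5, 2.7]
opening: 0.578
grip_force: 63.0
t 13.3 tcp [566.277  83.49  -13.975] ytool deg 4.631478718037952 F [-3.022  9.495  2.688] op 0.5775722804452276 gf 63.04893493652344 q [ 0.145  0.3   -0.312  0.958  0.003  1.634]
rimL [ 31.4 -20.5 -63.5]
rimMid [ 32.4   1.8 -63.5]
rimR [ 31.5  25.6 -63.5]
baseL [ 30.6 -21.  -15.5]
baseM [ 31.7   1.7 -15.5]
baseR [ 30.6  25.3 -15.5]
```

View pics/g2.png

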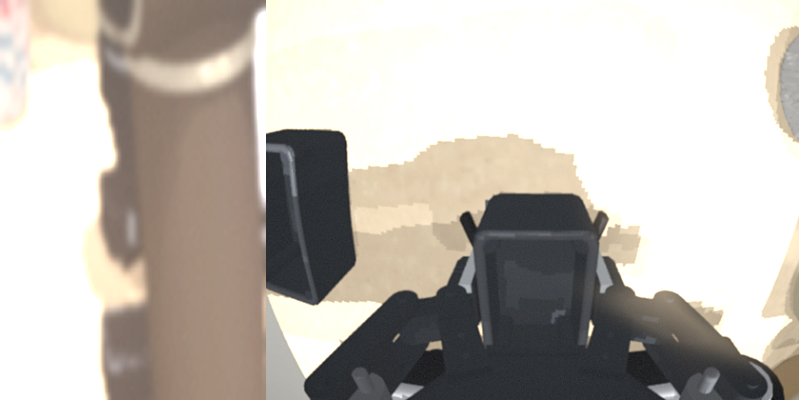

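Run:
```python
from h import *
np.set_printoptions(precision=1,suppress=True)
p=dict(np.load("pics/g1.npz")); a=np.radians(4.5); T=np.array([[np.cos(a),np.sin(a)],[-np.sin(a),np.cos(a)]])
for n,uv,z in (("finL",(207,225),10),("finR",(359,224),10),("baseL",(238,205),1),("baseR",(330,205),1),("rimM",(283,245),49)):
    w=atz(p,uv,z,True); print(n,w,"grill axes",T@(w[:2]-[599,-97.4]))
i=cv2.imread("pics/g1.png")
g=cv2.convertScaleAbs(i,alpha=1.6,beta=10)[180:270,190:375]; cv2.imwrite("pics/g3.png",cv2.resize(g,None,fx=4,fy=4,interpolation=cv2.INTER_CUBIC))
```

```text
finL [528.8 104.   10. ] grill axes [-54.2 206.3]
finR [603.1 110.5  10. ] grill axes [ 20.4 207. ]
baseL [542.8 112.6   1. ] grill axes [-39.6 213.7]
baseR [589.  116.3   1. ] grill axes [  6.8 213.8]
rimM [565.4 114.6  49. ] grill axes [-16.9 214. ]
```

View pics/g3.png

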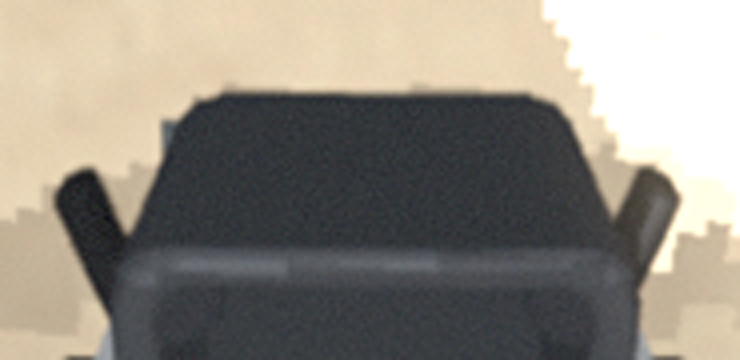

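The cup's outer end lies about 7–10 mm beyond the fin tips at (209,224) and (359,224), centred and square, with a hard stop. It is home, so I set it flat and release.

```bash
python3 -m jog '[{"claw":30,"delta_pos":[0.05,0,0.04],"turn":0},{"claw":30,"delta_pos":[0,0,0.02],"turn":0},{"claw":30,"delta_pos":[0,0,0],"turn":0}]' && python3 -m jog '[{"claw":100,"delta_pos":[0,0,0],"turn":0},{"claw":100,"delta_pos":[0,0,0],"turn":0},{"claw":100,"delta_pos":[0,0,0],"turn":0},{"claw":100,"delta_pos":[0,0,0],"turn":0},{"claw":100,"delta_pos":[0,0,0],"turn":0},{"claw":100,"delta_pos":[0,0,-0.2],"turn":0},{"claw":100,"delta_pos":[0,0,-0.4],"turn":0},{"claw":100,"delta_pos":[0,0,-0.8],"turn":0},{"claw":100,"delta_pos":[0.2,0,-0.9],"turn":0},{"claw":100,"delta_pos":[0.3,0,-0.9],"turn":0},{"claw":100,"delta_pos":[0,0,-0.5],"turn":0},{"claw":100,"delta_pos":[0,0,0],"turn":0}]'; python3 s3.py h1
python3 - <<'E'
from h import *
np.set_printoptions(precision=1,suppress=True)
p=optics.capture("wrist")
cv2.imwrite("pics/h2.png",p["image"])
E
```

```text
time: 13.75
eef_pos: [566.7, 83.6, -15.3]
ee_rot: [0.0, 0.679, 0.734, 0.001]
contact_force: [-2.7, 3.6, 9.6]
opening: 0.577
grip_force: 63.9
time: 14.95
eef_pos: [566.8, 103.6, 135.5]
ee_rot: [0.002, 0.679, 0.734, 0.003]
contact_force: [-0.1, 0.2, 0.3]
opening: 0.998
grip_force: 0.0
t 14.95 tcp [566.803 103.618 135.514] ytool deg 4.522245319012892 F [-0.145  0.2    0.304] op 0.9975149690764921 gf 0.0 q [ 0.181  0.224 -0.071  1.269 -0.     1.673]
```

View pics/h2.png

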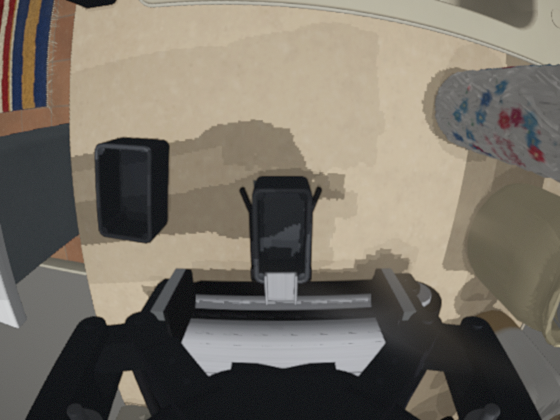

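The cup stands in the bay under the spout: cup (253–312, 177–280), spout (281,287). I have now used up my picture allowance and go on by numbers. Next I move over the bar.

```bash
python3 -m jog '[{"claw":55,"delta_pos":[-0.72,-0.54,0],"turn":0},{"claw":55,"delta_pos":[-0.72,-0.54,0],"turn":0},{"claw":55,"delta_pos":[-0.72,-0.54,0],"turn":0},{"claw":55,"delta_pos":[-0.72,-0.54,0],"turn":0},{"claw":55,"delta_pos":[-0.72,-0.54,0],"turn":0},{"claw":55,"delta_pos":[-0.72,-0.54,0],"turn":0},{"claw":55,"delta_pos":[-0.72,-0.54,0],"turn":0},{"claw":55,"delta_pos":[0,0,0],"turn":0},{"claw":55,"delta_pos":[0,0,0],"turn":0}]'; python3 s3.py i1
python3 - <<'E'
from h import *
np.set_printoptions(precision=1,suppress=True)
# wrist: brightness profile along grill x through bar height at several y; dark run = bar
p=dict(np.load("pics/i1.npz")); g=cv2.cvtColor(cv2.imread("pics/i1.png"),cv2.COLOR_BGR2GRAY)
a=np.radians(4.5); xg=np.array([np.cos(a),np.sin(a)]); yg=np.array([-xg[1],xg[0]])
for Y in (-40,-20,20,40,60):
    r=[]
    for X in range(-205,-115,5):
        w=np.array([599,-97.4])+X*xg+Y*yg; u=proj(p,(*w,86),True); r.append(int(g[int(u[1]),int(u[0])]) if 0<=u[0]<560 and 0<=u[1]<420 else -1)
    print(Y,r)
t=optics.capture("top");
E
```

```text
time: 15.95
eef_pos: [428.8, -110.3, 130.1]
ee_rot: [-0.001, 0.68, 0.734, -0.0]
contact_force: [-0.2, -0.7, -0.2]
opening: 0.551
grip_force: 0.0
t 15.95 tcp [ 428.793 -110.29   130.079] ytool deg 4.36221183748515 F [-0.15  -0.68  -0.243] op 0.5511856141994513 gf 0.0 q [-0.252 -0.016 -0.353  1.236  0.     1.243]
-40 [97, 187, 186, 174, 173, 173, 172, 24, 30, 25, 156, 172, 175, 185, 139, 24, 92, 93]
-20 [174, 172, 172, 175, 173, 171, 162, 19, 23, 20, 149, 162, 160, 100, 27, 31, 107, 37]
20 [120, 121, 120, 119, 119, 118, 118, 18, 23, 17, 105, 132, 117, 118, 117, 119, 31, 34]
40 [120, 118, 105, 110, 109, 125, 129, 16, 26, 20, 123, 158, 176, 184, 124, 106, 54, 49]
60 [139, 125, 128, 130, 140, 128, 129, 23, 61, 40, 181, 176, 174, 175, 129, 106, 56, 34]
```

The bar stands out at grill x = -165 along its whole length, at the z = 86 plane. Lowering over it.

```bash
python3 -m jog '[{"claw":55,"delta_pos":[0,0.12,0.5],"turn":0},{"claw":55,"delta_pos":[0,0,0.6],"turn":0},{"claw":55,"delta_pos":[0,0,0.6],"turn":0},{"claw":55,"delta_pos":[0,0,0.5],"turn":0},{"claw":55,"delta_pos":[0,0,0.2],"turn":0},{"claw":55,"delta_pos":[0,0,0],"turn":0},{"claw":55,"delta_pos":[0,0,0],"turn":0}]' && python3 -m jog '[{"claw":0,"delta_pos":[0,0,0],"turn":0},{"claw":0,"delta_pos":[0,0,0],"turn":0},{"claw":0,"delta_pos":[0,0,0],"turn":0},{"claw":0,"delta_pos":[0,0,0],"turn":0},{"claw":0,"delta_pos":[0,0,0],"turn":0},{"claw":0,"delta_pos":[0,0,0],"turn":0},{"claw":0,"delta_pos":[0,0,0],"turn":0}]'
```

```text
time: 16.75
eef_pos: [435.3, -109.1, 35.9]
ee_rot: [0.0, 0.679, 0.735, 0.0]
contact_force: [0.5, -1.1, 0.8]
opening: 0.551
grip_force: 0.0
time: 17.45
eef_pos: [433.9, -109.7, 36.4]
ee_rot: [0.0, 0.679, 0.734, -0.0]
contact_force: [-5.7, 0.8, 8.3]
opening: 0.167
grip_force: 58.4
```

```bash
python3 -m jog '[{"claw":0,"delta_pos":[0,0.02,-0.28],"turn":0},{"claw":0,"delta_pos":[0,0.035,-0.29],"turn":0},{"claw":0,"delta_pos":[0,0.045,-0.28],"turn":0},{"claw":0,"delta_pos":[0,0.06,-0.28],"turn":0},{"claw":0,"delta_pos":[0,0.07,-0.28],"turn":0},{"claw":0,"delta_pos":[0,0.085,-0.27],"turn":0},{"claw":0,"delta_pos":[0,0,0],"turn":0}]'; python3 s3.py
```

```text
time: 18.15
eef_pos: [445.7, -108.7, 104.1]
ee_rot: [-0.001, 0.679, 0.734, -0.001]
contact_force: [-9.7, -3.3, -1.4]
opening: 0.167
grip_force: 58.8
t 18.15 tcp [ 445.747 -108.73   104.088] ytool deg 4.472543483214936 F [-9.693 -3.306 -1.373] op 0.1665852189055079 gf 58.758750557899475 q [-0.238  0.024 -0.371  1.179 -0.002  1.255]
```

```bash
python3 -m jog '[{"claw":0,"delta_pos":[0,0.09,-0.27],"turn":0},{"claw":0,"delta_pos":[0,0.11,-0.27],"turn":0},{"claw":0,"delta_pos":[0,0.12,-0.26],"turn":0},{"claw":0,"delta_pos":[0,0.13,-0.255],"turn":0},{"claw":0,"delta_pos":[0,0.14,-0.25],"turn":0},{"claw":0,"delta_pos":[0,0.15,-0.24],"turn":0},{"claw":0,"delta_pos":[0,0.16,-0.24],"turn":0},{"claw":0,"delta_pos":[0,0.17,-0.23],"turn":0},{"claw":0,"delta_pos":[0,0.18,-0.22],"turn":0},{"claw":0,"delta_pos":[0,0.19,-0.215],"turn":0},{"claw":0,"delta_pos":[0,0,0],"turn":0}]'; python3 s3.py
```

```text
time: 19.25
eef_pos: [501.4, -104.2, 203.9]
ee_rot: [-0.001, 0.679, 0.734, -0.002]
contact_force: [-22.2, -1.9, 14.2]
opening: 0.166
grip_force: 59.4
t 19.25 tcp [ 501.38  -104.168  203.942] ytool deg 4.464865161969318 F [-22.246  -1.95   14.223] op 0.16614333963597533 gf 59.393529295921326 q [-0.203  0.104 -0.064  1.406 -0.002  1.289]
```

```bash
python3 -m jog '[{"claw":0,"delta_pos":[0,0.15,-0.25],"turn":0},{"claw":0,"delta_pos":[0,0.2,-0.22],"turn":0},{"claw":0,"delta_pos":[0,0.21,-0.2],"turn":0},{"claw":0,"delta_pos":[0,0.22,-0.19],"turn":0},{"claw":0,"delta_pos":[0,0.23,-0.16],"turn":0},{"claw":0,"delta_pos":[0,0.24,-0.14],"turn":0},{"claw":0,"delta_pos":[0,0,0],"turn":0},{"claw":0,"delta_pos":[0,0,0],"turn":0}]'; python3 s3.py j1
python3 - <<'E'
from h import *
o=ctrl.get_obs(); d=o["eef_pos"]-[433.9,-109.7,36.4]; h=np.hypot(d[0],d[1]); c=np.hypot(h,d[2])
print(h,d[2],"chord deg",2*np.degrees(np.arcsin(c/2/262.4)),"dir deg",2*(np.degrees(np.arctan2(h,d[2]))-3.06))
E
```

```text
time: 20.05
eef_pos: [553.6, -99.8, 250.2]
ee_rot: [0.001, 0.679, 0.734, 0.0]
contact_force: [-9.8, -0.2, 9.5]
opening: 0.163
grip_force: 60.1
t 20.05 tcp [553.551 -99.818 250.214] ytool deg 4.495261927307042 F [-9.849 -0.218  9.53 ] op 0.163269873460076 gf 60.09207844734192 q [-0.178  0.203  0.153  1.52  -0.     1.314]
119.95519154894353 213.7450526682351 chord deg 55.68511576011965 dir deg 52.48287932099531
```

The TCP track fits the bar rolling up one pad by 8 mm·θ. The horizontal travel then gives about 54°. I check that independently with the top and wrist cameras.

```bash
cat > ang.py <<'E'
from h import *
np.set_printoptions(precision=1,suppress=True,linewidth=200)
C=np.array([601,-97.3]); a=np.radians(4.5); xg=np.array([np.cos(a),np.sin(a)]); yg=np.array([-xg[1],xg[0]])
def pt(Y,th,off=0): # off: along-x shift
    ph=np.radians(th+3.06); X=95-262.4*np.cos(ph)+off; return (*(C+X*xg+Y*yg),72+262.4*np.sin(ph))
def prof(p,img,fish,Y,ths,zz=None):
    g=cv2.GaussianBlur(cv2.cvtColor(img,cv2.COLOR_BGR2GRAY),(0,0),.6).astype(np.float32); r=[]
    for t in ths:
        u=proj(p,pt(Y,t),fish); r.append(cv2.getRectSubPix(g,(1,1),(float(u[0]),float(u[1])))[0,0] if 0<u[0]<559 and 0<u[1]<419 else -1)
    return np.array(r).astype(int)
if __name__=="__main__":
    t=optics.capture("top"); w=optics.capture("wrist"); s=optics.capture("side")
    ths=np.arange(45,66,1); print("     ",ths)
    for Y in (-66,-55,-45,-35,35,45,55,66): print("top",Y,prof(t,t["image"],False,Y,ths))
    for Y in (-66,66,40,55): print("side",Y,prof(s,s["image"],False,Y,ths))
    ref=cv2.imread("pics/a_top.png"); 
    for off in range(-15,16,3):
        print("shut off",off,[int(cv2.getRectSubPix(cv2.cvtColor(ref,cv2.COLOR_BGR2GRAY),(1,1),tuple(map(float,proj(t,pt(Y,0,off)))))[0,0]) for Y in (-60,-40,40,60)])
E
python3 ang.py
```

```text
[45 46 47 48 49 50 51 52 53 54 55 56 57 58 59 60 61 62 63 64 65]
top -66 [49 50 50 49 48 49 48 45 46 47 49 52 54 56 57 59 61 63 67 70 74]
top -55 [44 44 45 44 43 41 40 41 43 45 49 50 52 53 55 51 46 41 36 30 26]
top -45 [38 37 35 37 35 33 33 36 38 36 33 29 25 21 21 21 20 20 21 19 19]
top -35 [27 26 28 26 24 24 23 23 22 23 22 20 22 22 21 20 19 21 20 20 20]
top 35 [ 29  31  31  31  30  26  25  22   9  11  11   8  18  54  80 110 150 147 125 117 118]
top 45 [ 32  31  30  30  29  27  27  21  10   9   8   8  20  62  96 129 151 146 123 116 128]
top 55 [ 38  33  30  30  30  27  24  21  10  14  13  10  26  75 119 141 151 147 121 115 126]
top 66 [ 33  27  26  27  27  25  27  23  15  29  24  15  28  74 119 145 155 148 123 115 115]
side -66 [ 72  75  79  81  84  87  89  93  95  98 101 104 106 108 112 116 121 127 132 136 136]
side 66 [ 65  65  67  70  73  76  79  81  84  87  90  93  96  99 101 104 106 108 111 114 118]
side 40 [ 65  67  69  73  75  78  81  83  86  89  92  95  98 100 103 106 108 110 113 118 123]
side 55 [ 65  66  69  71  74  77  80  83  85  87  91  93  96  99 101 105 107 110 112 116 120]
shut off -15 [136, 151, 165, 150]
shut off -12 [110, 114, 129, 113]
shut off -9 [84, 80, 86, 73]
shut off -6 [40, 43, 41, 33]
shut off -3 [23, 25, 24, 27]
shut off 0 [33, 29, 26, 43]
shut off 3 [23, 30, 28, 33]
shut off 6 [30, 51, 57, 58]
shut off 9 [60, 112, 118, 125]
shut off 12 [97, 156, 163, 162]
shut off 15 [113, 165, 175, 175]
```

The bar sits at about 54.6° in the top view, and 54.2° by travel. I nudge it half a degree and relax the radial push.

```bash
python3 -m jog '[{"claw":0,"delta_pos":[0,0.025,-0.03],"turn":0},{"claw":0,"delta_pos":[0,0.02,-0.03],"turn":0},{"claw":0,"delta_pos":[0,0,0],"turn":0},{"claw":0,"delta_pos":[0,0,0],"turn":0},{"claw":0,"delta_pos":[0,0,0],"turn":0}]'; python3 ang.py | grep -E "^ |top [3456]"; python3 s3.py k1
python3 - <<'E'
from h import *
o=ctrl.get_obs(); d=o["eef_pos"]-[433.9,-109.7,36.4]; h=np.hypot(d[0],d[1]); print("x-based",np.degrees(np.arccos((262.03-h)/262.4))-3.06,"qd",np.abs(o["qd"]).max())
t=optics.capture("top"); a=cv2.imread("pics/a_top.png")
for n,X in (("cup home",(566,67.5,48)),("wide",(409,111,48)),("narrow",(373,327,48))):
    u=proj(t,X).astype(int); f=lambda i:int(i[u[1]-3:u[1]+4,u[0]-3:u[0]+4].mean()); print(n,u,f(t["image"]),f(a))
for n in("drip_cup_medium","drip_cup_wide","drip_cup_narrow"): print(n,[(np.round(r["centre"]),round(r["score"],2)) for r in nets.spot_in(n,t)[:2]])
E
```

```text
time: 20.75
eef_pos: [555.4, -99.7, 251.5]
ee_rot: [0.0, 0.679, 0.734, 0.0]
contact_force: [-7.3, -1.0, 3.6]
opening: 0.164
grip_force: 59.5
      [45 46 47 48 49 50 51 52 53 54 55 56 57 58 59 60 61 62 63 64 65]
top 35 [ 29  29  31  32  32  29  27  25  16  10  13  10  12  43  74  91 134 151 133 116 128]
top 45 [ 33  30  31  32  31  29  25  25  14   9  12   9  13  40  81 113 142 150 130 113 119]
top 55 [ 37  32  29  29  29  31  26  23  15  10  12   9  16  51 103 134 148 150 130 114 120]
top 66 [ 35  30  27  27  28  28  28  26  16  18  25  16  20  56 106 138 151 155 133 116 125]
t 20.9 tcp [555.429 -99.644 251.492] ytool deg 4.491223376536974 F [-7.125 -1.159  4.466] op 0.16711220541240823 gf 59.491599798202515 q [-0.178  0.208  0.162  1.524  0.     1.315]
x-based 54.6709509965778 qd 0.001380281904542592
cup home [292 209] 75 70
wide [278 261] 87 83
narrow [206 272] 67 63
drip_cup_medium [(array([293., 210.]), 0.82)]
drip_cup_wide [(array([283., 252.]), 0.92)]
drip_cup_narrow [(array([336., 181.]), 0.48), (array([337., 203.]), 0.4)]
```

Both estimates bracket 55°, the lid is still, the grip is firm, and the cup is still in the bay.

```bash
python3 -c "
from cell import ticket; print(ticket.job_done())"
```

```text
the job is handed in; nothing more can be done
None
```

The medium cup is fully home under the spout and released, and the gripper is holding the lid still at about 55° (estimates 54.7–55.0°). The first grasp missed: the fingertips came down on the medium cup's rim and I had to regrasp it lower. I also viewed 11 pictures where 10 were allowed.

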